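# Seat a row of battery cells in a module cradle with a straightedge

### The job

Take the aluminium straightedge by its orange grip, hold it square across the lanes of the black cradle and use it to push the four blue battery cells forward together as one row, through the sprung clips and fully home against the green circuit board at the end. The clips drag before the cells are home, so push slowly, feel for the row coming up solid, and press it firmly onto the board's contacts for a moment with about 8 N beyond the clips' drag; the board must never take more than 12 N. Then set the straightedge back down on the blue mat on its flat underside, grip up; do not touch the cells with the gripper, and leave everything else on the bench where it is.

Things in the scene. Friction and masses are not known exactly. Their poses are not given: they have to be found in the camera images.
- cradle: Black battery module cradle, fixed: plate x -105 to +95, y -68 to +68, 6 mm thick. Origin on the bench, +x the push direction (to the end plate), z up. Four lanes along x, centres y = -36, -12, 12, 36 mm, floor at 6 mm, ribs between them up to 12 mm (x -60 to 84). Cells slide on the floor and stand 6 to 24.4 mm above the bench. Highest: end posts beside the end plate, 48 mm.
- push_line (a point): Where the cells' tails stand when home: cradle x = 20 mm, y = 0, 15 mm above the bench; cradle's axes. A straightedge held along y with its underside about 15 mm (13.5 to 17) above the bench clears the ribs and bears on all the tails; its pushing face ends here, give or take what only the force can tell.
- clips (a point): Middle of the clip bridge, black, across all lanes at cradle x = 56 to 78, 28 to 39 mm above the bench; point at x = 66. One sprung orange shoe per lane meets a cell's front end at x = 60 (a bump, to 1.5 times the drag, lifting it 1.5 mm by x = 66), then presses on the cell, which drags steadily (four together 4 to 10 N, by friction) up to the end plate at x = 85. Clips hold the cells where they are left.
- endplate: Green circuit board across the far end of the lanes, 104 x 40 x 4 mm, held by the cradle, same axes; gives 0.12 mm per N. Origin: middle of the lower edge of the face the cells meet (cradle x = 85, 6 mm above the bench). Home: front end on this face, cell centre 32.5 mm before it. From there the push rises above the clips' drag; the plate takes most of that extra: 8 N extra is right, 12 N on it the limit.
- cell0_center (a point): Centre of blue battery cell 0: a cylinder 18.4 mm in diameter and 65 mm long, about 47 g, lying along its lane (its x axis along the lane, steel button to the end plate; it may roll about this axis). Each cell starts at its own distance from the end plate.
- cell1_center (a point): Centre of blue battery cell 1: a cylinder 18.4 mm in diameter and 65 mm long, about 47 g, lying along its lane (its x axis along the lane, steel button to the end plate; it may roll about this axis). Each cell starts at its own distance from the end plate.
- cell2_center (a point): Centre of blue battery cell 2: a cylinder 18.4 mm in diameter and 65 mm long, about 47 g, lying along its lane (its x axis along the lane, steel button to the end plate; it may roll about this axis). Each cell starts at its own distance from the end plate.
- cell3_center (a point): Centre of blue battery cell 3: a cylinder 18.4 mm in diameter and 65 mm long, about 47 g, lying along its lane (its x axis along the lane, steel button to the end plate; it may roll about this axis). Each cell starts at its own distance from the end plate.
- grip (a point): Centre of the straightedge's orange grip, 36 mm above its underside. Loose flat aluminium bar, 140 long (y) x 20 wide (x) x 12 mm high, flat long faces 10 mm either side of this point (either may push); in its middle the grip, 22 (x) x 44 (y) x 48 mm, stands from 12 to 60 mm above the underside. About 130 g. Axes: x across the bar, y along it, z up.
- mat: Blue mat 150 x 190 x 3 mm, fixed flat on the bench, on which the straightedge starts. Origin in the middle of its underside, y along its long side.
- meter: Bystander: red and black multimeter lying on its back, 88 x 185 x 46 mm, loose.
- spare: Bystander: green-wrapped spare cell standing upright, 18 mm in diameter, 65 mm high, easily knocked over.
- tape: Bystander: roll of yellow tape lying flat, 72 mm across, 19 mm high.
- driver: Bystander: yellow-handled screwdriver, 150 mm long.
- tabs: Bystander: small grey open box, 62 x 62 x 26 mm.
- spacer: Bystander: black comb-shaped cell spacer, 20 x 64 x 12 mm.
Things that resemble listed ones, but are neither listed nor needed, are in the scene too. Of the things that look like the part that bears grip, the largest one is meant.

How it is judged:
By the outcome, as a careful person would: the job done as asked, in the order asked, and still so for the second after the job is handed in, with the robot touching nothing.
It also fails if it takes over 72 s, if anything falls off the work surface, if the arm or the gripper's body presses on something with over 40 N, if the wrist force passes 120 N, or if a joint passes its speed limit or range.

### The arm

A 6-joint arm with a two-finger parallel gripper is mounted at the origin on the work surface. World frame = base frame: x ahead of the robot, y to its left, z up, the work surface at z = 0. Lengths are in m, angles in rad, forces in N, time in s.
With the tool pointing down it reaches from about 0.325 to 0.775 m from the base axis. Payload 5.5 kg.
Tool frame: the origin (TCP) lies at the very end of the fingers, on their centre line; the grasp point (between the pads) lies 19 mm behind it; z points along the fingers, y is the line along which they close (so a half turn about z gives the same grasp; the last joint's range is limited). The gripper opens to 88 mm and grips with 3 to 60 N. Pads are 20 mm wide; open, the fingers measure 115 mm over their backs; the gripper's body (75 mm by 178 mm) begins 61 mm behind the grasp point.
Start: joints at [-0.057, 0.091, 1.231, -0, 1.82, -0.057], TCP at [0.6, -0, 0.223] pointing down, gripper open.
Joint ranges: [-2.87, 2.87], [-0.86, 2.18], [0.17, 2.46], [-1.51, 4.65], [0.06, 2.69], [-2.65, 2.65]. Speed limits (rad/s): [2.57, 2.57, 3.01, 3.14, 3.14, 3.14].

### API

Orientations are given as a unit quaternion [w, x, y, z].
In Python, from bench import arm, snapshot, ticket, regions_of gives the robot as it stands. The module is installed in compiled form; this text tells all that it offers.
- The arm moves only by the tool servo_tool, never from a script. Its arguments are lists of equal length, an entry for each row: "delta_pos": the shift along the tool's x, y, z in m, a list of three; "roll": the turn about the tool's z in degrees. A call has 1 to 5 rows; each row shifts and turns the commanded pose from where the row before left it, along the tool's axes as they then stand; what a row does not reach is not made up. A row lasts 1/12 s, in which the tool goes at most 41.7 mm and 7.16 degrees, less where a joint would pass 70% of its speed; a pose out of reach is approached as far as the arm can. A call with a gripper value outside its range is refused whole. "grip" is the opening, from -1 (shut) to 1 (fully open), set as the call begins (left out, the last holds). The fingers move at their own pace and stop on an object; "squeeze" is the grip in N (left out, the last holds). Time passes only in rows, so rows that do not move let the fingers close. It gives the time, the measured TCP pose, the force, the opening and the grip force at its end, in the units of the state.
- arm.get_state(): the state, without advancing time (a new reading comes with each control period).
- snapshot(name): name is "scene" or "side" or "wrist"; returns a dict with "color" (384x512x3 uint8, blue, green, red), "range_z" (384x512 float32, m along the optical axis (not along the pixel's ray), 0 where there is no reading), "K" (3x3 intrinsics, pixels), "dist" ([k1, k2, p1, p2, k3] as OpenCV has them; the pictures are not rectified), "xyz" and "rotation" of the camera in the world. Camera axes: x right, y up, looking along -z (the intrinsics and any distortion apply to the point x, -y, -z); pixel columns grow to the right and rows downward; lengths in m; the calibration is good to about 2 mm. A picture is of the moment at which its call begins.
- ticket.sign_off(): hands the job in; it is judged then, once.
Trained networks look in a picture, given as the dict that the camera call returned (one of the last four; its "shot" number tells which), for a name from the list of things; names that differ only in an ending like _2 or _b are one class to them, and where a whole thing is asked for, a point or a joint stands for the part that bears it (a point fixed in the world has none). Each returns a list of dicts, best first, with "conf" (0 to 1); they miss things now and then, are a little off and sometimes report something else, mostly with a low value. They report only what shows in the picture. A call takes as long as a camera call. They do not tell look-alikes from the thing itself.
- regions_of(thing, picture): "pixels" (384x512 bool, what is visible of it) and "rect" ([left, top, right, bottom] in pixels, round what is visible of it).
The state is a dict: "time": time; "joint_positions": joint angles; "joint_velocities": joint speeds; "joint_efforts": joint torques, N m; "tool_pos": TCP position; "tool_rot": TCP orientation; "ft_force": force on the tool from outside, world axes, zero at the start; "moment": the same for the moment, N m; "width": finger opening in m; "grip_force": force on a finger pad.
Only numpy, scipy, OpenCV 4.12 (cv2) and the standard library are available. Lean on these libraries where they do the work, as an engineer would, in place of code of your own. Each camera call takes 0.05 s, during which the arm holds its last target. There are 200 camera calls.

## Working session

There is one attempt and no reset: what is moved stays moved. The work goes in short steps, Python scripts to look and compute and a tool call to move; the robot and the scene stay as the last step left them, time stands still between calls to the robot, and variables do not carry over. Pictures are saved under pics/ and viewed, at most 10 in all, crops included, and the job is handed in when it is done.

Besides the shell and the picture viewer there is one more tool, called after "Request:" by a JSON object that holds its "method" and its "body", one argument or row to a line. servo_tool: Moves the arm, as the interface text tells. Its arguments: {"type":"object","properties":{"delta_pos":{"type":"array","items":{"type":"array","items":{"type":"number"}}},"roll":{"type":"array","items":{"type":"number"}},"grip":{"type":"number"},"squeeze":{"type":"number"}},"required":["delta_pos","roll"]}

```bash
mkdir -p pics; cat > h.py <<'E'
import numpy as np, cv2
from bench import arm, snapshot, ticket, regions_of
def cloud(s):
    h,w=s["range_z"].shape
    u,v=np.meshgrid(np.arange(w),np.arange(h))
    p=cv2.undistortPoints(np.stack([u,v],-1).reshape(-1,1,2).astype(np.float64),np.array(s["K"]),np.array(s["dist"])).reshape(h,w,2)
    z=s["range_z"].astype(float)
    c=np.stack([p[...,0]*z,-p[...,1]*z,-z],-1)
    R=np.array(s["rotation"])
    if R.shape!=(3,3):
        from scipy.spatial.transform import Rotation as Ro
        R=Ro.from_quat(np.roll(R,-1)).as_matrix()
    W=c@R.T+np.array(s["xyz"]); W[z==0]=np.nan
    return W
E
python3 - <<'E'
from h import *
for n in ("scene","side","wrist"):
    s=snapshot(n); cv2.imwrite(f"pics/{n}0.png",s["color"]); W=cloud(s)
    print(n,np.round(s["xyz"],3),np.round(s["rotation"],2).tolist())
    for t in ("grip","cradle","endplate","clips","cell0_center","mat","meter","spare","tape","driver","tabs","spacer"):
        for r in regions_of(t,s)[:6]:
            if r["conf"]<.2: continue
            q=W[r["pixels"]]; q=q[~np.isnan(q[:,0])]
            print(t,round(r["conf"],2),np.array(r["rect"]).astype(int).tolist(),len(q),np.round(np.percentile(q,[2,50,98],axis=0),3).tolist() if len(q) else "")
print(arm.get_state())
E
```

```text
scene [1.177 0.115 0.561] [0.53, 0.25, 0.34, 0.74]
grip 0.88 [187, 170, 249, 198] 860 [[0.565, -0.23, 0.004], [0.584, -0.163, 0.018], [0.591, -0.101, 0.064]]
grip 0.76 [153, 150, 159, 178] 177 [[0.52, -0.356, -0.0], [0.545, -0.338, 0.017], [0.573, -0.321, 0.041]]
grip 0.61 [241, 147, 268, 170] 224 [[0.419, -0.161, 0.002], [0.441, -0.123, 0.015], [0.457, -0.09, 0.04]]
grip 0.45 [372, 214, 392, 238] 228 [[0.548, 0.195, 0.01], [0.584, 0.208, 0.023], [0.608, 0.223, 0.026]]
cradle 0.72 [312, 192, 410, 270] 3407 [[0.482, 0.089, 0.004], [0.639, 0.169, 0.011], [0.689, 0.249, 0.047]]
endplate 0.74 [319, 229, 370, 263] 844 [[0.65, 0.097, 0.007], [0.666, 0.145, 0.029], [0.681, 0.191, 0.047]]
endplate 0.2 [251, 238, 289, 263] 313 [[0.696, -0.028, 0.001], [0.711, 0.003, 0.005], [0.726, 0.033, 0.013]]
clips 0.89 [314, 191, 408, 271] 3429 [[0.482, 0.089, 0.003], [0.637, 0.17, 0.011], [0.688, 0.251, 0.047]]
cell0_center 0.46 [338, 206, 357, 224] 162 [[0.539, 0.124, 0.015], [0.575, 0.137, 0.024], [0.597, 0.15, 0.026]]
mat 0.61 [166, 172, 261, 226] 2763 [[0.523, -0.257, 0.001], [0.618, -0.152, 0.003],
[... 4644 characters left out ...]
4078e-02,  9.10923841e-02,  1.23068227e+00,  1.15786724e-06,
        1.81980723e+00, -5.66922346e-02]), 'joint_velocities': array([-7.74410849e-04, -1.34232338e-03,  1.17703083e-03,  5.83452366e-05,
        2.03727347e-03, -1.04259387e-03]), 'joint_efforts': array([-1.30570420e-04, -4.46188939e+01, -4.06494319e+01,  6.98576937e-02,
        1.96879311e-02,  2.52423473e-05]), 'tool_pos': array([ 6.00016055e-01, -1.40633832e-07,  2.22645795e-01]), 'tool_rot': array([3.64118074e-06, 7.07108156e-01, 7.07105407e-01, 4.00214194e-06]), 'ft_force': array([-0.64832282, -0.60352074, -0.76050431]), 'moment': array([ 0.01524548, -0.01736679,  0.00194159]), 'grip_force': 0.0, 'width': 0.08832701928716316}
```

View pics/wrist0.png

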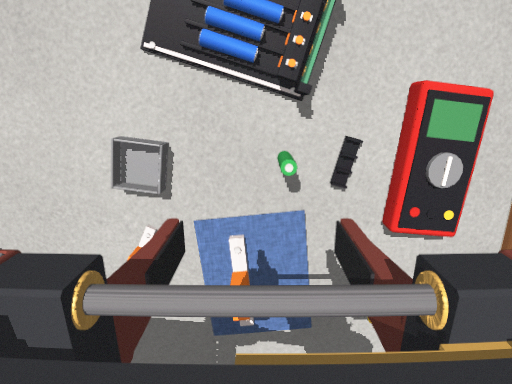

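View pics/scene0.png

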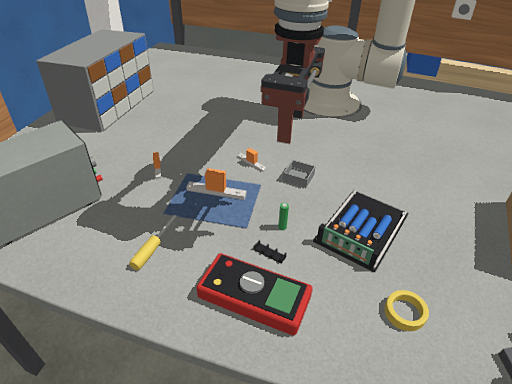

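Candidates for the grip (scene picture): big straightedge on the mat (217,182), a small one at (252,158) and another at (157,164). I choose the one on the mat, which is the largest; the close crop will follow. First I look at the cradle from above.

Request:
{"method": "servo_tool", "body": {
  "delta_pos": [
    [0.034,-0.004,0],
    [0.034,-0.004,0],
    [0.034,-0.004,0],
    [0.034,-0.004,0],
    [0.034,-0.004,0]
  ],
  "roll": [0,0,0,0,0]
}}

```text
time: 2.37
tool_pos: [0.5796, 0.1714, 0.2227]
tool_rot: [0.0, 0.707, 0.707, 0.0]
ft_force: [0.4, -0.6, 0.3]
width: 0.0879
grip_force: 0.0
```

Request:
{"method": "servo_tool", "body": {
  "delta_pos": [
    [0,0,0],
    [0,0,0]
  ],
  "roll": [0,0]
}}

```text
time: 2.53
tool_pos: [0.5796, 0.1716, 0.2225]
tool_rot: [0.0, 0.706, 0.708, -0.0]
ft_force: [0.3, -0.1, 0.2]
width: 0.0879
grip_force: 0.0
```

```bash
cat > m1.py <<'E'
from h import *
st=arm.get_state(); print(st["tool_pos"],st["tool_rot"],st["time"])
s=snapshot("wrist"); cv2.imwrite("pics/cradle1.png",s["color"]); W=cloud(s)
np.savez("cr1.npz",W=W,c=s["color"])
def ana(W,c,tag):
    hsv=cv2.cvtColor(c,cv2.COLOR_BGR2HSV)
    blue=(hsv[...,0]>100)&(hsv[...,0]<125)&(hsv[...,1]>120)&(W[...,2]>.012)&(W[...,2]<.04)&(W[...,1]>.06)
    n,l,stt,cen=cv2.connectedComponentsWithStats(blue.astype(np.uint8))
    for i in range(1,n):
        if stt[i,4]<60: continue
        q=W[l==i]; 
        top=q[q[:,2]>np.nanpercentile(q[:,2],60)]
        m=top[:,:2].mean(0); u,sv,vt=np.linalg.svd(top[:,:2]-m); 
        print(tag,"blue",stt[i,4],np.round(q.mean(0),4),"zmax",round(np.percentile(q[:,2],95),4),"ang",round(np.degrees(np.arctan2(vt[0,1],vt[0,0])),1),"len",np.round(np.ptp((q[:,:2]-m)@vt[0]),3),"ridge",np.round(m,4))
    g=(hsv[...,0]>40)&(hsv[...,0]<90)&(hsv[...,1]>80)&(W[...,2]>.01)&(W[...,2]<.06)&(W[...,1]>.06)
    q=W[g]; q=q[q[:,2]>.04]
    r=cv2.minAreaRect(q[:,:2].astype(np.float32)*1000); print(tag,"green top",len(q),r, q[:,2].max())
if __name__=="__main__":
    ana(W,s["color"],"w")
    for n in ("scene","side"):
        s2=snapshot(n); ana(cloud(s2),s2["color"],n)
E
python3 m1.py
```

```text
[0.57960571 0.17160406 0.22247518] [ 2.72744681e-06  7.05941984e-01  7.08269646e-01 -1.55164692e-04] 2.5333
w blue 829 [0.5756 0.2128 0.022 ] zmax 0.0248 ang -17.4 len 0.063 ridge [0.575  0.2123]
w blue 777 [0.5938 0.1822 0.0219] zmax 0.0247 ang -17.1 len 0.063 ridge [0.593  0.1815]
w blue 743 [0.5731 0.164  0.0221] zmax 0.0247 ang -17.9 len 0.063 ridge [0.5725 0.1628]
w blue 721 [0.5657 0.1415 0.0219] zmax 0.0247 ang -17.3 len 0.063 ridge [0.5649 0.1402]
w green top 430 ((758.9212646484375, 117.78260803222656), (103.09247589111328, 204.40744018554688), 72.90998840332031) 0.048461268867749596
scene blue 180 [0.5671 0.139  0.0225] zmax 0.026 ang -18.5 len 0.07 ridge [0.5666 0.1378]
scene blue 180 [0.5738 0.1619 0.0225] zmax 0.0259 ang -18.1 len 0.067 ridge [0.5747 0.1599]
scene blue 194 [0.578  0.2104 0.0223] zmax 0.0258 ang -17.3 len 0.067 ridge [0.5766 0.2102]
scene blue 189 [0.5946 0.1802 0.0231] zmax 0.026 ang -17.3 len 0.079 ridge [0.5938 0.1791]
scene green top 312 ((739.9422607421875, 92.41053771972656), (97.93882751464844, 216.3571014404297), 55.2838249206543) 0.049068878602168575
side blue 950 [0.5758 0.161  0.022 ] zmax 0.0261 ang -147.6 len 0.097 ridge [0.5753 0.158 ]
side blue 339 [0.5744 0.2117 0.0217] zmax 0.0254 ang 163.2 len 0.067 ridge [0.5744 0.2102]
side green top 186 ((755.4974365234375, 123.18376922607422), (100.93118286132812, 207.9857635498047), 77.70365905761719) 0.04906249112066796
```

View pics/cradle1.png

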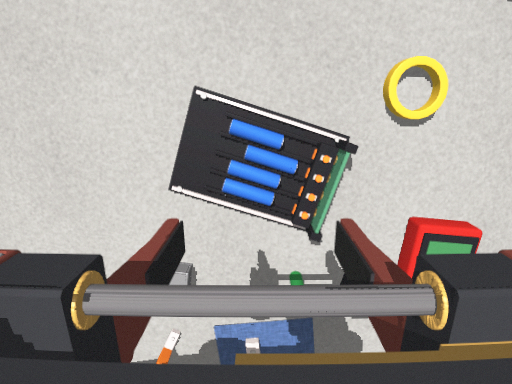

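```bash
cat > m2.py <<'E'
from h import *
d=np.load("cr1.npz"); W=d["W"]; c=d["c"]
hsv=cv2.cvtColor(c,cv2.COLOR_BGR2HSV)
roi=(W[...,0]>.42)&(W[...,0]<.72)&(W[...,1]>.07)&(W[...,1]<.30)
dark=roi&(hsv[...,2]<60)&(W[...,2]<.0085)&(W[...,2]>.003)
q=W[dark]; yaw0=np.radians(-17.4)
from scipy.optimize import minimize_scalar
def ext(y,q):
    R=np.array([[np.cos(y),np.sin(y)],[-np.sin(y),np.cos(y)]]); p=q[:,:2]@R.T
    return np.percentile(p,[0.5,99.5],axis=0)
r=cv2.minAreaRect(q[:,:2].astype(np.float32)*1000); print(r)
f=lambda y:(lambda e:(e[1]-e[0]).prod())(ext(y,q))
for dy in np.arange(-3,3.1,.5): print(dy,f(yaw0+np.radians(dy))*1e6)
for yd in (-17,-17.4,-18):
    y=np.radians(yd); R=np.array([[np.cos(y),np.sin(y)],[-np.sin(y),np.cos(y)]])
    e=ext(y,q); 
    g=roi&(hsv[...,0]>40)&(hsv[...,0]<90)&(hsv[...,1]>80); G=W[g]; T=G[G[:,2]>.043][:,:2]@R.T; 
    cells=np.array([[.575,.2123],[.593,.1815],[.5725,.1628],[.5649,.1402]])@R.T
    hi=W[roi&(W[...,2]>.046)][:,:2]@R.T
    print(yd,"plate",np.round(e,4).tolist(),"greentop",np.round(np.percentile(T,[3,50,97],axis=0),4).tolist(),"cells",np.round(cells,4).tolist(), "posts",np.round(np.percentile(hi,[2,98],axis=0),4).tolist())
E
python3 m2.py
```

```text
((576.336669921875, 174.17941284179688), (134.5040740966797, 197.47323608398438), 72.60145568847656)
-3.0 24579.761553488985
-2.5 24458.895223354248
-2.0 24392.92035292175
-1.5 24379.501222114086
-1.0 24365.247667689433
-0.5 24410.2364775484
0.0 24407.46646246355
0.5 24367.916759481523
1.0 24324.26056690529
1.5 24285.803403670172
2.0 24251.15275191056
2.5 24258.334111846394
3.0 24269.865422187453
-17 plate [[0.4024, 0.269], [0.5862, 0.4016]] greentop [[0.5896, 0.2852], [0.5918, 0.3407], [0.594, 0.3836]] cells [[0.4878, 0.3711], [0.514, 0.3469], [0.4999, 0.3231], [0.4992, 0.2992]] posts [[0.4373, 0.3191], [0.5543, 0.3838]]
-17.4 plate [[0.4002, 0.2722], [0.5835, 0.4054]] greentop [[0.5872, 0.2893], [0.5894, 0.3448], [0.5916, 0.3877]] cells [[0.4852, 0.3745], [0.5116, 0.3505], [0.4976, 0.3266], [0.4971, 0.3027]] posts [[0.4349, 0.3224], [0.5516, 0.3876]]
-18 plate [[0.3968, 0.2776], [0.5796, 0.4112]] greentop [[0.5833, 0.2955], [0.5859, 0.3509], [0.5884, 0.3939]] cells [[0.4813, 0.3796], [0.5079, 0.3559], [0.4942, 0.3317], [0.4939, 0.3079]] posts [[0.4312, 0.3272], [0.5476, 0.3933]]
```

Request:
{"method": "servo_tool", "body": {
  "delta_pos": [
    [-0.036,0,0],
    [-0.036,0,0],
    [-0.036,0,0],
    [-0.036,0,0],
    [-0.036,0,0]
  ],
  "roll": [0,0,0,0,0]
}}

```text
time: 3.1
tool_pos: [0.5796, -0.0133, 0.2228]
tool_rot: [0.0, 0.708, 0.706, 0.0]
ft_force: [0.7, -0.5, -0.6]
width: 0.0874
grip_force: 0.0
```

Request:
{"method": "servo_tool", "body": {
  "delta_pos": [
    [-0.03,0,0],
    [-0.02,0,0],
    [0,0,0],
    [0,0,0]
  ],
  "roll": [0,0,0,0]
}}

```text
time: 3.43
tool_pos: [0.5797, -0.0622, 0.2226]
tool_rot: [-0.0, 0.709, 0.706, 0.0]
ft_force: [-0.8, 0.7, -0.2]
width: 0.0879
grip_force: 0.0
```

```bash
cat > m3.py <<'E'
from h import *
st=arm.get_state(); print(st["tool_pos"],st["tool_rot"],st["time"])
for n in ("wrist","side","scene"):
    s=snapshot(n); W=cloud(s); c=s["color"]
    if n=="wrist": cv2.imwrite("pics/grip1.png",cv2.resize(c[60:330,130:400],None,fx=2,fy=2))
    hsv=cv2.cvtColor(c,cv2.COLOR_BGR2HSV)
    roi=(W[...,0]>.51)&(W[...,0]<.67)&(W[...,1]>-.27)&(W[...,1]<-.06)&(W[...,2]>.009)&(W[...,2]<.075)
    o=roi&(hsv[...,0]<20)&(hsv[...,1]>150)
    Q=W[o]; top=Q[Q[:,2]>.058]
    print(n,"orange",len(Q),"top",len(top),cv2.minAreaRect(top[:,:2].astype(np.float32)*1000) if len(top)>5 else "",np.nanmedian(top[:,2]),"mean",top.mean(0))
    b=roi&(hsv[...,1]<70)&(W[...,2]>.012)&(W[...,2]<.02)
    B=W[b]; print("bar",len(B),cv2.minAreaRect(B[:,:2].astype(np.float32)*1000),np.median(B[:,2]))
E
python3 m3.py
```

```text
[ 0.57971013 -0.06218424  0.22261952] [-8.97041782e-05  7.08613074e-01  7.05597265e-01  4.38456143e-05] 3.4333
wrist orange 853 top 607 ((575.6526489257812, -165.01205444335938), (21.943952560424805, 44.59449768066406), 5.634113311767578) 0.06238366647765159 mean [ 0.57548351 -0.16383751  0.06231385]
bar 667 ((575.737548828125, -162.63290405273438), (21.062562942504883, 133.58273315429688), 5.165475845336914) 0.014791471223689012
side orange 244 top 127 ((572.2604370117188, -166.3537139892578), (21.650955200195312, 44.68501281738281), 6.087302207946777) 0.06297393351350644 mean [ 0.57188977 -0.16425985  0.06288914]
bar 157 ((571.0531616210938, -167.05270385742188), (20.21944808959961, 142.09217834472656), 3.6363253593444824) 0.015185546669784222
scene orange 404 top 134 ((576.4393920898438, -166.8026580810547), (24.586090087890625, 41.6657600402832), 7.561126708984375) 0.06233539442271213 mean [ 0.57853409 -0.16599117  0.0621172 ]
bar 270 ((577.1828002929688, -168.35055541992188), (23.23969268798828, 140.85919189453125), 5.856414318084717) 0.014479068520347915
```

View pics/grip1.png

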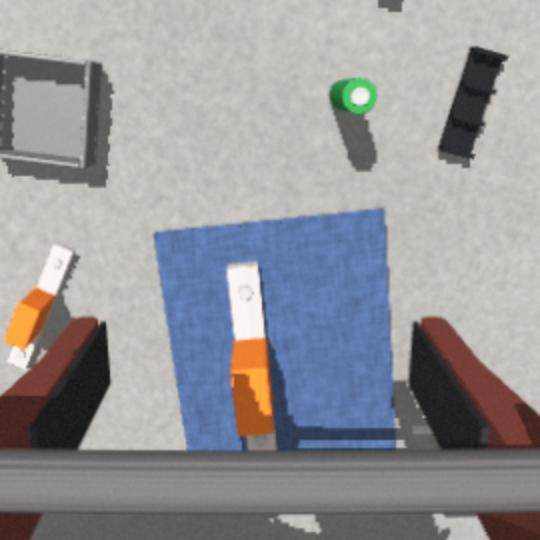

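Close crop: the bar with the orange grip at (250,385) on the mat is longer than the look-alike at (30,315), so the choice stands. Now I align above it.

Request:
{"method": "servo_tool", "body": {
  "delta_pos": [
    [-0.035,-0.002,0],
    [-0.035,-0.003,0],
    [-0.033,0,0],
    [0,0,0.03],
    [0,0,0.03]
  ],
  "roll": [0,0,-5.5,0,0]
}}

```text
time: 4.0
tool_pos: [0.5762, -0.1641, 0.1644]
tool_rot: [0.002, 0.673, 0.74, 0.001]
ft_force: [0.7, 0.1, -0.3]
width: 0.0882
grip_force: 0.0
```

Request:
{"method": "servo_tool", "body": {
  "delta_pos": [
    [0,0,0.03],
    [0,0,0.02],
    [0,0,0],
    [0,0,0]
  ],
  "roll": [0,0,0,0]
}}

```text
time: 4.33
tool_pos: [0.5746, -0.1617, 0.1118]
tool_rot: [-0.001, 0.672, 0.741, -0.0]
ft_force: [-0.1, 0.3, -0.1]
width: 0.0878
grip_force: 0.0
```

```bash
python3 m3.py
```

```text
[ 0.57460301 -0.16172935  0.11178054] [-1.20231213e-03  6.71805429e-01  7.40726550e-01 -4.45077923e-04] 4.3333
wrist orange 1946 top 1632 ((575.381591796875, -165.41156005859375), (21.470434188842773, 42.97742462158203), 4.691091537475586) 0.06269556343008739 mean [ 0.57518539 -0.16436847  0.06263534]
bar 1799 ((575.72119140625, -166.22366333007812), (19.38143539428711, 139.31588745117188), 5.052346706390381) 0.014828046619329682
side orange 246 top 128 ((572.370361328125, -166.2471923828125), (22.153879165649414, 44.22423553466797), 5.36981201171875) 0.06297832765100353 mean [ 0.5718163  -0.16401359  0.06286011]
bar 163 ((571.9011840820312, -167.43478393554688), (19.94970703125, 142.50071716308594), 4.6178975105285645) 0.015318200450647912
scene orange 407 top 139 ((576.7025146484375, -167.00816345214844), (23.320999145507812, 42.89735794067383), 7.493596076965332) 0.062364885976926354 mean [ 0.57875525 -0.16631172  0.06215496]
bar 269 ((577.0381469726562, -168.27120971679688), (24.183839797973633, 140.84637451171875), 6.301759719848633) 0.014611712068888116
```

Request:
{"method": "servo_tool", "body": {
  "delta_pos": [
    [-0.0035,0.0005,0.03],
    [0,0,0.03],
    [0,0,0.02],
    [0,0,0.013],
    [0,0,0]
  ],
  "roll": [0.4,0,0,0,0]
}}

```text
time: 4.9
tool_pos: [0.5749, -0.166, 0.0177]
tool_rot: [-0.001, 0.675, 0.738, -0.001]
ft_force: [-0.4, -0.2, -0.1]
width: 0.0876
grip_force: 0.0
```

Request:
{"method": "servo_tool", "body": {
  "delta_pos": [
    [0,0,0],
    [0,0,0],
    [0,0,0],
    [0,0,0],
    [0,0,0]
  ],
  "roll": [0,0,0,0,0],
  "grip": -1,
  "squeeze": 50
}}

```text
time: 5.32
tool_pos: [0.5765, -0.1667, 0.021]
tool_rot: [0.001, 0.675, 0.738, 0.0]
ft_force: [-0.4, 0.2, 0.5]
width: 0.0575
grip_force: 0.0
```

Request:
{"method": "servo_tool", "body": {
  "delta_pos": [
    [0,0,0],
    [0,0,0],
    [0,0,0],
    [0,0,0],
    [0,0,0]
  ],
  "roll": [0,0,0,0,0]
}}

```text
time: 5.73
tool_pos: [0.5758, -0.1664, 0.0195]
tool_rot: [-0.0, 0.675, 0.738, -0.0]
ft_force: [0.1, -1.2, 0.4]
width: 0.0248
grip_force: 0.0
```

Request:
{"method": "servo_tool", "body": {
  "delta_pos": [
    [0,0,0],
    [0,0,0],
    [0,0,0],
    [0,0,0]
  ],
  "roll": [0,0,0,0]
}}

```text
time: 6.07
tool_pos: [0.5758, -0.1664, 0.0196]
tool_rot: [-0.0, 0.675, 0.738, -0.0]
ft_force: [-0.1, 0.0, -0.1]
width: 0.022
grip_force: 50.0
```

Request:
{"method": "servo_tool", "body": {
  "delta_pos": [
    [0,0,-0.01],
    [0,0,-0.02],
    [0,0,-0.03],
    [0,0,-0.03],
    [0,0,-0.03]
  ],
  "roll": [0,0,0,0,0]
}}

```text
time: 6.48
tool_pos: [0.5755, -0.1663, 0.1412]
tool_rot: [-0.0, 0.675, 0.738, -0.0]
ft_force: [0.9, 0.0, -0.9]
width: 0.0221
grip_force: 50.0
```

Request:
{"method": "servo_tool", "body": {
  "delta_pos": [
    [0,0,0],
    [0,0,0]
  ],
  "roll": [0,0]
}}

```text
time: 6.65
tool_pos: [0.577, -0.1668, 0.1427]
tool_rot: [0.002, 0.675, 0.738, 0.001]
ft_force: [0.0, 0.6, -1.9]
width: 0.0219
grip_force: 50.0
```

```bash
python3 - <<'E'
from h import *
import time
for i in range(4):
    st=arm.get_state(); print(np.round(st["tool_pos"],4),np.round(st["tool_rot"],4),np.round(st["ft_force"],2),np.round(st["moment"],3),st["width"],st["grip_force"],st["time"]); s=snapshot("wrist")
cv2.imwrite("pics/held.png",s["color"]); W=cloud(s); np.savez("held.npz",W=W,c=s["color"])
E
```

```text
[ 0.577  -0.1668  0.1427] [0.0025 0.675  0.7379 0.0011] [ 0.03  0.57 -1.94] [-0.006  0.01   0.044] 0.021858368721082207 49.99957859516144 6.65
[ 0.576  -0.1665  0.1401] [5.000e-04 6.749e-01 7.379e-01 2.000e-04] [ 0.56 -0.57 -2.24] [ 0.     0.008 -0.004] 0.021691620910335857 49.99968767166138 6.7
[ 0.5754 -0.1663  0.1385] [-8.000e-04  6.749e-01  7.379e-01 -3.000e-04] [ 0.06  0.61 -1.75] [-0.02   0.022  0.024] 0.021514185907837602 49.9996143579483 6.75
[ 0.575  -0.1661  0.1376] [-1.500e-03  6.749e-01  7.379e-01 -6.000e-04] [-0.11 -0.65 -1.5 ] [0.008 0.002 0.002] 0.021760827428509346 49.99956786632538 6.8
```

View pics/held.png

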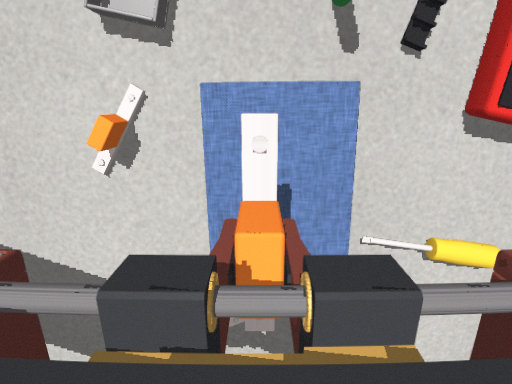

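The straightedge is held level (grip at (260,240)) and clear of the mat. I carry it to behind the cells and turn it square to the lanes.

Request:
{"method": "servo_tool", "body": {
  "delta_pos": [
    [0.036,-0.0038,0],
    [0.037,-0.0038,0],
    [0.037,-0.0038,0],
    [0.037,-0.0038,0],
    [0.037,-0.0038,0]
  ],
  "roll": [0,0,0,0,0]
}}

```text
time: 7.27
tool_pos: [0.5391, 0.0166, 0.1377]
tool_rot: [-0.001, 0.675, 0.738, -0.001]
ft_force: [1.2, 0.4, -1.6]
width: 0.0214
grip_force: 50.0
```

Request:
{"method": "servo_tool", "body": {
  "delta_pos": [
    [0.037,-0.0038,0],
    [0.037,-0.0038,0],
    [0.037,-0.0038,0],
    [0.037,-0.0038,0],
    [0.036,-0.0038,0]
  ],
  "roll": [0,0,0,0,0]
}}

```text
time: 7.68
tool_pos: [0.5038, 0.1983, 0.1378]
tool_rot: [-0.001, 0.675, 0.738, -0.001]
ft_force: [0.7, -0.5, -2.4]
width: 0.0218
grip_force: 50.0
```

Request:
{"method": "servo_tool", "body": {
  "delta_pos": [
    [0,0,0],
    [0,0,0],
    [0,0,0],
    [0,0,0],
    [0,0,0]
  ],
  "roll": [5.6,5.6,5.6,5.7,0]
}}

```text
time: 8.1
tool_pos: [0.5045, 0.1967, 0.1378]
tool_rot: [-0.0, 0.807, 0.591, -0.001]
ft_force: [-0.6, 0.0, -1.9]
width: 0.0217
grip_force: 50.0
```

Request:
{"method": "servo_tool", "body": {
  "delta_pos": [
    [0,0,0.02],
    [0,0,0.02],
    [0,0,0],
    [0,0,0],
    [0,0,0]
  ],
  "roll": [0,0,0,0,0]
}}

```text
time: 8.52
tool_pos: [0.5053, 0.1966, 0.1]
tool_rot: [-0.0, 0.806, 0.592, -0.0]
ft_force: [-0.1, -0.3, -0.7]
width: 0.0215
grip_force: 50.0
```

```bash
python3 - <<'E'
from h import *
P=[]
for i in range(4):
    st=arm.get_state(); print(np.round(st["tool_pos"],4),np.round(np.degrees(2*np.arctan2(st["tool_rot"][2],st["tool_rot"][1]))-90,2),np.round(st["ft_force"],2),np.round(st["moment"],3),st["time"]); s=snapshot("wrist"); P.append(cloud(s))
W=np.mean(P,0); c=s["color"]; cv2.imwrite("pics/pre.png",c); np.savez("pre.npz",W=W,c=c)
E
```

```text
[0.5053 0.1966 0.1   ] -17.33 [-0.12 -0.34 -0.67] [ 0.012 -0.01   0.059] 8.5167
[0.5057 0.1968 0.1007] -17.35 [-0.06 -0.12 -2.02] [ 0.045 -0.026 -0.009] 8.5667
[0.5059 0.1969 0.1011] -17.36 [ 0.68  0.35 -1.39] [-0.029 -0.019  0.017] 8.6167
[0.5059 0.1969 0.1011] -17.37 [ 0.7  -0.43 -1.25] [-0.038  0.006 -0.027] 8.6667
```

View pics/pre.png

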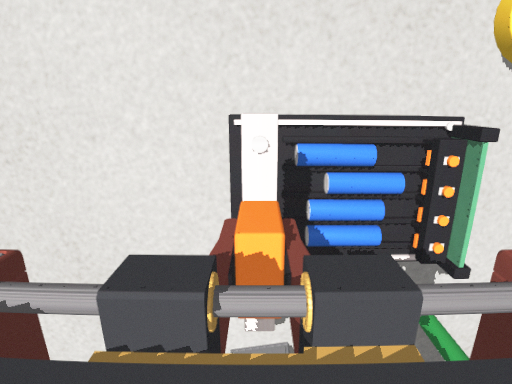

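Bar (260,170) stands square behind the four cells (rows 155 to 237), with the plate at (468,200). Next I measure the remaining angle and the distances in this one view.

```bash
cat > m4.py <<'E'
from h import *
import sys
d=np.load(sys.argv[1]); W=d["W"]; c=d["c"]; hsv=cv2.cvtColor(c,cv2.COLOR_BGR2HSV)
T=np.array([float(v) for v in sys.argv[2:4]]); yaw=np.radians(float(sys.argv[4]))
f=np.array([np.cos(yaw),np.sin(yaw)]); l=np.array([-f[1],f[0]])
X=(W[...,:2]-T)@f; Y=(W[...,:2]-T)@l; Z=W[...,2]
def fit(a,b,n): # b vs a robust line
    p=cv2.fitLine(np.stack([a,b],1).astype(np.float32)*1000,cv2.DIST_HUBER,0,.01,.01).ravel()
    print(n,len(a),"ang",round(np.degrees(np.arctan2(p[1],p[0])),2),"at",np.round(p[2:],1))
S,V,H=hsv[...,1],hsv[...,2],hsv[...,0]
bar=(S<60)&(V>150)&(abs(X)<.02)&(Y>.02)&(Z>.05)
print("bar z",np.median(Z[bar]),"x",np.percentile(X[bar],[2,98]),"ymax",Y[bar].max())
ys=np.arange(.025,.066,.002); 
e=[(y,np.percentile(X[bar&(abs(Y-y)<.0015)],[3,97])) for y in ys if (bar&(abs(Y-y)<.0015)).sum()>10]
a=np.array([i[0] for i in e]); b=np.array([i[1] for i in e])
print("bar edge slopes deg",np.degrees(np.polyfit(a,b[:,0],1)[0]),np.degrees(np.polyfit(a,b[:,1],1)[0]), "(+ means x grows with y)",b.mean(0))
blue=(H>100)&(H<125)&(S>120)&(X>0.02)&(X<.2)&(Z>.01)&(Z<.04)
n,L,st,_=cv2.connectedComponentsWithStats(blue.astype(np.uint8))
for i in range(1,n):
    if st[i,4]<150: continue
    m=(L==i)&(Z>.0215); fit(X[m],Y[m],"cell axis"); print("   x range",np.round(np.percentile(X[L==i],[1,99]),4),"zmax",np.percentile(Z[L==i],98))
rail=(S<60)&(V>170)&(X>0.02)&(X<.18)&(Y>.05)&(Y<.09); fit(X[rail],Y[rail],"white rail"); print("rail z",np.median(Z[rail]))
g=(H>40)&(H<90)&(S>80)&(X>.1)&(X<.22)&(Y>-.03)&(Y<.1)&(Z>.042); fit(Y[g],X[g],"plate top"); print(np.percentile(X[g],[3,97]),Z[g].max())
E
python3 m4.py pre.npz .5058 .1968 -17.36
```

```text
bar z 0.09634535341167756 x [-0.0095226   0.01052569] ymax 0.07046409314458524
bar edge slopes deg 0.23494297887734925 -2.2732016310929626 (+ means x grows with y) [-0.00920579  0.00950199]
cell axis 1163 ang 0.16 at [61.7 35.7]
   x range [0.0309 0.093 ] zmax 0.02435421531160323
cell axis 1058 ang -0.16 at [87.7 11.9]
   x range [0.0571 0.119 ] zmax 0.024428001698753112
cell axis 952 ang 0.46 at [ 73.7 -11.7]
   x range [0.043  0.1049] zmax 0.024164564232101653
cell axis 899 ang -0.33 at [ 73.6 -35.3]
   x range [0.0429 0.1047] zmax 0.024128803310719628
white rail 6081 ang 0.14 at [98.6 76.6]
rail z -0.00018096157430416704
plate top 703 ang 0.04 at [ 11.3 164.9]
[0.16369114 0.16727547] 0.046559462599046746
```

Request:
{"method": "servo_tool", "body": {
  "delta_pos": [
    [0,0,0.02],
    [0,0,0.02],
    [0,0,0.015],
    [0,0,0.009],
    [0,0,0.004]
  ],
  "roll": [0,0,0,0,0]
}}

```text
time: 9.13
tool_pos: [0.5047, 0.1965, 0.0305]
tool_rot: [-0.0, 0.806, 0.592, -0.001]
ft_force: [0.3, 0.1, -1.4]
width: 0.0219
grip_force: 50.0
```

Request:
{"method": "servo_tool", "body": {
  "delta_pos": [
    [0,0,0],
    [0,0,0],
    [0,0,0]
  ],
  "roll": [0,0,0]
}}

```text
time: 9.38
tool_pos: [0.5061, 0.197, 0.0331]
tool_rot: [0.0, 0.806, 0.592, 0.001]
ft_force: [-0.2, 0.4, -2.0]
width: 0.0219
grip_force: 50.0
```

```bash
cat > m5.py <<'E'
from h import *
import sys
y=np.radians(-17.36); f=np.array([np.cos(y),np.sin(y),0])
for i in range(int(sys.argv[1])):
    st=arm.get_state(); q=st["tool_rot"]; p=st["tool_pos"]; O=np.array([.5058,.1968,0])
    print(np.round(p,4),"fwd mm",round((p-O)@f*1000,2),"lat",round((p-O)@[-f[1],f[0],0]*1000,2),"yaw",round(np.degrees(2*np.arctan2(q[2],q[1]))-90,2),"tilt",np.round(q[[0,3]],4),"F",round(st["ft_force"]@f,2),np.round(st["ft_force"],1),"M",np.round(st["moment"],3),st["time"])
    if i<int(sys.argv[1])-1: s=snapshot("wrist")
E
python3 m5.py 6
```

```text
[0.5061 0.197  0.0331] fwd mm 0.24 lat 0.28 yaw -17.4 tilt [0.0004 0.0011] F -0.27 [-0.2  0.4 -2. ] M [-0.018  0.024 -0.022] 9.3833
[0.5061 0.197  0.0331] fwd mm 0.2 lat 0.25 yaw -17.4 tilt [0.0004 0.0011] F 0.79 [ 0.9  0.2 -2. ] M [ 0.017 -0.004  0.008] 9.4333
[0.506  0.197  0.0329] fwd mm 0.12 lat 0.2 yaw -17.4 tilt [0.0003 0.001 ] F 0.44 [ 0.6  0.3 -1.9] M [-0.025  0.054 -0.005] 9.4833
[0.5059 0.1969 0.0327] fwd mm 0.02 lat 0.14 yaw -17.4 tilt [0.0003 0.0008] F 0.17 [ 0.3  0.2 -1.1] M [ 0.    -0.008  0.054] 9.5333
[0.5057 0.1969 0.0325] fwd mm -0.1 lat 0.04 yaw -17.4 tilt [0.0002 0.0006] F -0.9 [-0.7  0.9 -2.1] M [-0.023  0.027 -0.013] 9.5833
[0.5056 0.1968 0.0323] fwd mm -0.21 lat -0.04 yaw -17.4 tilt [0.0002 0.0005] F -0.2 [-0.   0.6 -1.6] M [0.01  0.052 0.007] 9.6333
```

Request:
{"method": "servo_tool", "body": {
  "delta_pos": [
    [0,0.004,0],
    [0,0.005,0],
    [0,0.004,0],
    [0,0.003,0],
    [0,0.0025,0]
  ],
  "roll": [0,0,0,0,0]
}}

```text
time: 10.05
tool_pos: [0.5234, 0.1909, 0.0315]
tool_rot: [-0.0, 0.806, 0.592, -0.0]
ft_force: [0.3, -0.3, -1.8]
width: 0.0218
grip_force: 50.0
```

Request:
{"method": "servo_tool", "body": {
  "delta_pos": [
    [0,0.0025,0],
    [0,0.0025,0],
    [0,0.0025,0],
    [0,0.0025,0],
    [0,0.0025,0]
  ],
  "roll": [0,0,0,0,0]
}}

```text
time: 10.47
tool_pos: [0.5351, 0.1874, 0.0316]
tool_rot: [-0.0, 0.806, 0.592, -0.0]
ft_force: [-0.5, 0.8, -1.5]
width: 0.0217
grip_force: 50.0
```

Request:
{"method": "servo_tool", "body": {
  "delta_pos": [
    [0,0.0025,0],
    [0,0.0025,0],
    [0,0.0025,0],
    [0,0.0025,0],
    [0,0.0025,0]
  ],
  "roll": [0,0,0,0,0]
}}

```text
time: 10.88
tool_pos: [0.547, 0.1837, 0.0316]
tool_rot: [-0.0, 0.806, 0.592, -0.0]
ft_force: [-0.6, 0.5, -1.3]
width: 0.022
grip_force: 50.0
```

Request:
{"method": "servo_tool", "body": {
  "delta_pos": [
    [0,0.0025,0],
    [0,0.0025,0],
    [0,0.0025,0],
    [0,0.0025,0],
    [0,0.002,0]
  ],
  "roll": [0,0,0,0,0]
}}

```text
time: 11.3
tool_pos: [0.5585, 0.18, 0.0316]
tool_rot: [0.0, 0.806, 0.592, 0.0]
ft_force: [-0.3, 0.3, -1.4]
width: 0.0219
grip_force: 50.0
```

```bash
python3 m5.py 3; python3 - <<'E'
from h import *
s=snapshot("wrist"); np.savez("p1.npz",W=cloud(s),c=s["color"]); cv2.imwrite("pics/p1.png",s["color"])
E
```

```text
[0.5585 0.18   0.0316] fwd mm 55.31 lat -0.28 yaw -17.4 tilt [0. 0.] F -0.4 [-0.3  0.3 -1.4] M [ 0.041  0.096 -0.007] 11.3
[0.5588 0.1799 0.0316] fwd mm 55.6 lat -0.32 yaw -17.41 tilt [0.0001 0.0001] F 0.52 [ 0.5 -0.1 -1.3] M [-0.091  0.046 -0.024] 11.35
[0.5586 0.18   0.0316] fwd mm 55.41 lat -0.32 yaw -17.41 tilt [0.0001 0.0001] F 0.49 [ 0.5 -0.  -2.2] M [-0.022  0.063  0.02 ] 11.4
```

View pics/p1.png

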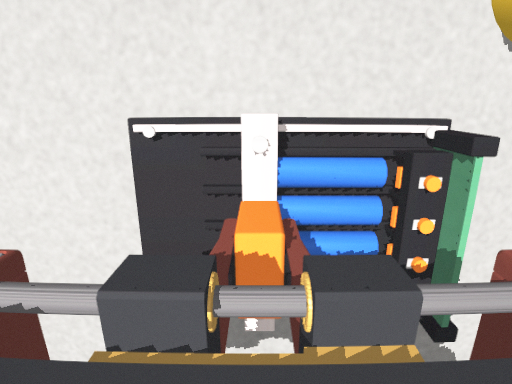

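The four cells are gathered in one row on the bar (column 280), with fronts just short of the shoes (398). I recheck squareness and the remaining distance.

```bash
python3 m4.py p1.npz .5586 .1800 -17.4
```

```text
bar z 0.12876009042625014 x [-0.00963622  0.01149295] ymax 0.03078297380772768
bar edge slopes deg 10.89498199170545 9.651612249900424 (+ means x grows with y) [-0.00933104  0.01144808]
cell axis 1870 ang 0.06 at [46.8 36.1]
   x range [0.0206 0.0731] zmax 0.024817253684524105
cell axis 1622 ang -0.03 at [46.6 12.7]
   x range [0.0207 0.0731] zmax 0.024707292955229953
cell axis 1003 ang -1.47 at [51.2 -9.8]
   x range [0.0267 0.0733] zmax 0.02463683341877016
white rail 10295 ang -1.95 at [89.8 75.9]
rail z -0.0001822920756683888
plate top 1419 ang 0.33 at [ 23.4 109.7]
[0.10824892 0.11260977] 0.048016059200576416
```

Request:
{"method": "servo_tool", "body": {
  "delta_pos": [
    [0,0.001,0],
    [0,0.001,0],
    [0,0.001,0],
    [0,0.001,0],
    [0,0.001,0]
  ],
  "roll": [0,0,0,0,0],
  "squeeze": 60
}}

```text
time: 11.87
tool_pos: [0.5631, 0.1786, 0.0316]
tool_rot: [-0.0, 0.806, 0.592, -0.0]
ft_force: [0.7, 0.1, -0.9]
width: 0.0215
grip_force: 60.0
```

Request:
{"method": "servo_tool", "body": {
  "delta_pos": [
    [0,0.001,0],
    [0,0.001,0],
    [0,0.001,0],
    [0,0.001,0],
    [0,0.001,0]
  ],
  "roll": [0,0,0,0,0]
}}

```text
time: 12.28
tool_pos: [0.5679, 0.1771, 0.0316]
tool_rot: [-0.0, 0.806, 0.592, -0.0]
ft_force: [-0.6, 0.3, -1.4]
width: 0.0211
grip_force: 60.0
```

Request:
{"method": "servo_tool", "body": {
  "delta_pos": [
    [0,0.001,0],
    [0,0.001,0],
    [0,0.001,0],
    [0,0.001,0],
    [0,0.001,0]
  ],
  "roll": [0,0,0,0,0]
}}

```text
time: 12.7
tool_pos: [0.5717, 0.176, 0.0313]
tool_rot: [-0.001, 0.806, 0.592, -0.001]
ft_force: [-5.4, 1.9, -0.8]
width: 0.0218
grip_force: 60.0
```

Request:
{"method": "servo_tool", "body": {
  "delta_pos": [
    [0,0.001,0],
    [0,0.001,0],
    [0,0.001,0],
    [0,0.001,0],
    [0,0.001,0]
  ],
  "roll": [0,0,0,0,0]
}}

```text
time: 13.12
tool_pos: [0.5758, 0.1747, 0.031]
tool_rot: [-0.001, 0.806, 0.592, -0.001]
ft_force: [-4.4, 1.7, -1.1]
width: 0.0217
grip_force: 60.0
```

```bash
python3 m5.py 3
```

```text
[0.5758 0.1747 0.031 ] fwd mm 73.4 lat -0.2 yaw -17.36 tilt [-0.0013 -0.0014] F -4.68 [-4.4  1.7 -1.1] M [ 0.302  0.939 -0.033] 13.1167
[0.5765 0.1744 0.031 ] fwd mm 74.12 lat -0.27 yaw -17.37 tilt [-0.0008 -0.0009] F -4.69 [-4.6  1.  -2. ] M [ 0.241  0.846 -0.015] 13.1667
[0.5766 0.1744 0.031 ] fwd mm 74.24 lat -0.28 yaw -17.38 tilt [-0.0007 -0.0008] F -5.2 [-4.9  1.9 -1.5] M [ 0.375  0.926 -0.009] 13.2167
```

Through the bump; steady drag about 5 N. Going on slowly.

Request:
{"method": "servo_tool", "body": {
  "delta_pos": [
    [0,0.001,-0.0003],
    [0,0.001,-0.0003],
    [0,0.001,0],
    [0,0.001,0],
    [0,0.001,0]
  ],
  "roll": [0,0,0,0,0]
}}

```text
time: 13.63
tool_pos: [0.5812, 0.1728, 0.0314]
tool_rot: [-0.001, 0.806, 0.592, -0.001]
ft_force: [-4.2, 1.0, -2.5]
width: 0.0218
grip_force: 60.0
```

Request:
{"method": "servo_tool", "body": {
  "delta_pos": [
    [0,0.0008,0],
    [0,0.0008,0],
    [0,0.0008,0],
    [0,0.0008,0],
    [0,0.0008,0]
  ],
  "roll": [0,0,0,0,0]
}}

```text
time: 14.05
tool_pos: [0.5849, 0.1716, 0.0313]
tool_rot: [-0.001, 0.806, 0.592, -0.001]
ft_force: [-5.0, 2.2, -1.7]
width: 0.0215
grip_force: 60.0
```

```bash
python3 m5.py 5
```

```text
[0.5849 0.1716 0.0313] fwd mm 83.04 lat -0.47 yaw -17.39 tilt [-0.0008 -0.0011] F -5.46 [-5.   2.2 -1.7] M [0.334 1.012 0.022] 14.05
[0.5851 0.1715 0.0313] fwd mm 83.25 lat -0.49 yaw -17.39 tilt [-0.0007 -0.001 ] F -5.36 [-5.   1.9 -1.7] M [0.326 0.95  0.008] 14.1
[0.5851 0.1715 0.0314] fwd mm 83.25 lat -0.46 yaw -17.39 tilt [-0.0006 -0.0009] F -5.5 [-5.2  1.7 -2.6] M [ 0.317  1.008 -0.02 ] 14.15
[0.5851 0.1715 0.0315] fwd mm 83.26 lat -0.43 yaw -17.39 tilt [-0.0006 -0.0009] F -5.13 [-4.9  1.6 -1.4] M [0.301 1.016 0.029] 14.2
[0.5851 0.1715 0.0315] fwd mm 83.27 lat -0.46 yaw -17.39 tilt [-0.0006 -0.0009] F -5.04 [-4.7  1.9 -2.7] M [ 0.302  1.022 -0.01 ] 14.25
```

Request:
{"method": "servo_tool", "body": {
  "delta_pos": [
    [0,0.0005,0],
    [0,0.0005,0],
    [0,0.0005,0],
    [0,0.0005,0],
    [0,0.0005,0]
  ],
  "roll": [0,0,0,0,0]
}}

```text
time: 14.67
tool_pos: [0.5876, 0.1708, 0.0316]
tool_rot: [-0.001, 0.806, 0.592, -0.001]
ft_force: [-5.7, 1.1, -2.8]
width: 0.0218
grip_force: 60.0
```

Request:
{"method": "servo_tool", "body": {
  "delta_pos": [
    [0,0.0003,0],
    [0,0.0003,0],
    [0,0.0003,0],
    [0,0.0003,0],
    [0,0.0003,0]
  ],
  "roll": [0,0,0,0,0]
}}

```text
time: 15.08
tool_pos: [0.589, 0.1704, 0.0316]
tool_rot: [-0.001, 0.806, 0.592, -0.001]
ft_force: [-4.5, 1.3, -3.1]
width: 0.0218
grip_force: 60.0
```

```bash
python3 m5.py 3
```

```text
[0.589  0.1704 0.0316] fwd mm 87.27 lat -0.43 yaw -17.39 tilt [-0.0006 -0.0008] F -4.69 [-4.5  1.3 -3.1] M [ 0.355  1.039 -0.021] 15.0833
[0.589  0.1704 0.0316] fwd mm 87.35 lat -0.41 yaw -17.39 tilt [-0.0005 -0.0008] F -4.77 [-4.4  1.9 -2.6] M [ 0.327  1.013 -0.006] 15.1333
[0.5891 0.1703 0.0316] fwd mm 87.37 lat -0.4 yaw -17.39 tilt [-0.0005 -0.0007] F -4.94 [-4.8  1.2 -3.5] M [0.29  0.994 0.024] 15.1833
```

Request:
{"method": "servo_tool", "body": {
  "delta_pos": [
    [0,0.0003,0],
    [0,0.0003,0],
    [0,0.0003,0]
  ],
  "roll": [0,0,0]
}}

```text
time: 15.43
tool_pos: [0.5899, 0.1701, 0.0316]
tool_rot: [-0.001, 0.806, 0.592, -0.001]
ft_force: [-5.8, 1.9, -2.8]
width: 0.0215
grip_force: 60.0
```

Request:
{"method": "servo_tool", "body": {
  "delta_pos": [
    [0,0.0002,0],
    [0,0.0002,0],
    [0,0.0002,0],
    [0,0.0002,0]
  ],
  "roll": [0,0,0,0]
}}

```text
time: 15.77
tool_pos: [0.5906, 0.1698, 0.0316]
tool_rot: [-0.001, 0.806, 0.592, -0.001]
ft_force: [-5.2, 2.4, -3.3]
width: 0.0215
grip_force: 60.0
```

```bash
python3 m5.py 3
```

```text
[0.5906 0.1698 0.0316] fwd mm 88.99 lat -0.42 yaw -17.39 tilt [-0.0005 -0.0008] F -5.63 [-5.2  2.4 -3.3] M [0.365 0.936 0.009] 15.7667
[0.5907 0.1698 0.0316] fwd mm 89.05 lat -0.41 yaw -17.39 tilt [-0.0005 -0.0007] F -4.81 [-4.7  1.  -2.3] M [ 0.358  0.971 -0.016] 15.8167
[0.5907 0.1698 0.0316] fwd mm 89.04 lat -0.42 yaw -17.39 tilt [-0.0005 -0.0008] F -5.38 [-5.2  1.4 -3.1] M [ 0.277  0.975 -0.035] 15.8667
```

Request:
{"method": "servo_tool", "body": {
  "delta_pos": [
    [0,0.0002,0],
    [0,0.0002,0],
    [0,0.0002,0]
  ],
  "roll": [0,0,0]
}}

```text
time: 16.12
tool_pos: [0.5911, 0.1697, 0.0316]
tool_rot: [-0.001, 0.806, 0.592, -0.001]
ft_force: [-5.5, 2.3, -2.9]
width: 0.022
grip_force: 60.0
```

Request:
{"method": "servo_tool", "body": {
  "delta_pos": [
    [0,0.0002,0],
    [0,0.0002,0],
    [0,0.0002,0]
  ],
  "roll": [0,0,0]
}}

```text
time: 16.37
tool_pos: [0.5913, 0.1697, 0.0315]
tool_rot: [-0.001, 0.806, 0.592, -0.001]
ft_force: [-6.9, 1.8, -2.0]
width: 0.0218
grip_force: 60.0
```

```bash
python3 m5.py 3
```

```text
[0.5913 0.1697 0.0315] fwd mm 89.66 lat -0.37 yaw -17.39 tilt [-0.001  -0.0012] F -7.09 [-6.9  1.8 -2. ] M [ 0.416  1.451 -0.035] 16.3667
[0.5913 0.1697 0.0316] fwd mm 89.69 lat -0.37 yaw -17.39 tilt [-0.001  -0.0012] F -7.63 [-7.3  2.3 -1.8] M [ 0.374  1.315 -0.095] 16.4167
[0.5913 0.1697 0.0316] fwd mm 89.67 lat -0.38 yaw -17.39 tilt [-0.001  -0.0012] F -7.66 [-7.1  3.  -2.5] M [ 0.41   1.34  -0.098] 16.4667
```

Row comes up solid at about 89.3 mm (force rises 5.2 → 7.6 N). The moment about z hints that the right-hand lane leads by a hair, so I press on in small steps and watch it.

Request:
{"method": "servo_tool", "body": {
  "delta_pos": [
    [0,0.0002,0],
    [0,0.0002,0],
    [0,0.0002,0]
  ],
  "roll": [0.1,0,0]
}}

```text
time: 16.72
tool_pos: [0.5915, 0.1697, 0.0316]
tool_rot: [-0.001, 0.806, 0.591, -0.001]
ft_force: [-8.4, 2.7, -0.9]
width: 0.0221
grip_force: 60.0
```

```bash
python3 m5.py 5
```

```text
[0.5915 0.1697 0.0316] fwd mm 89.89 lat -0.31 yaw -17.47 tilt [-0.0013 -0.0014] F -8.77 [-8.4  2.7 -0.9] M [ 0.528  1.616 -0.006] 16.7167
[0.5915 0.1697 0.0316] fwd mm 89.88 lat -0.31 yaw -17.47 tilt [-0.0013 -0.0014] F -8.29 [-7.8  2.7 -1.1] M [ 0.465  1.605 -0.025] 16.7667
[0.5915 0.1697 0.0315] fwd mm 89.87 lat -0.29 yaw -17.47 tilt [-0.0013 -0.0014] F -9.45 [-9.1  2.5 -1.7] M [0.476 1.578 0.006] 16.8167
[0.5915 0.1697 0.0315] fwd mm 89.85 lat -0.31 yaw -17.47 tilt [-0.0013 -0.0014] F -8.72 [-8.4  2.4 -1. ] M [ 0.44   1.572 -0.031] 16.8667
[0.5915 0.1697 0.0316] fwd mm 89.89 lat -0.33 yaw -17.47 tilt [-0.0013 -0.0014] F -8.94 [-8.5  2.6 -1. ] M [ 0.467  1.58  -0.017] 16.9167
```

Request:
{"method": "servo_tool", "body": {
  "delta_pos": [
    [0,0.0003,0],
    [0,0.0003,0],
    [0,0.0003,0],
    [0,0.0003,0],
    [0,0,0]
  ],
  "roll": [0,0,0,0,0]
}}

```text
time: 17.33
tool_pos: [0.5919, 0.1696, 0.0316]
tool_rot: [-0.002, 0.806, 0.592, -0.002]
ft_force: [-10.9, 2.0, 0.8]
width: 0.0218
grip_force: 60.0
```

```bash
python3 m5.py 4
```

```text
[0.5919 0.1696 0.0316] fwd mm 90.25 lat -0.24 yaw -17.46 tilt [-0.002 -0.002] F -11.03 [-10.9   2.    0.8] M [0.617 2.128 0.035] 17.3333
[0.5919 0.1696 0.0315] fwd mm 90.25 lat -0.26 yaw -17.46 tilt [-0.002 -0.002] F -11.5 [-11.    3.3   0.8] M [ 0.557  2.079 -0.05 ] 17.3833
[0.5919 0.1696 0.0316] fwd mm 90.25 lat -0.25 yaw -17.46 tilt [-0.002 -0.002] F -11.66 [-11.1   3.6   0.3] M [ 0.587  2.12  -0.04 ] 17.4333
[0.5919 0.1697 0.0316] fwd mm 90.25 lat -0.23 yaw -17.46 tilt [-0.002 -0.002] F -11.31 [-10.8   3.5   0.6] M [ 0.589  2.093 -0.015] 17.4833
```

Request:
{"method": "servo_tool", "body": {
  "delta_pos": [
    [0,0.0003,0],
    [0,0.0003,0],
    [0,0.0003,0],
    [0,0,0],
    [0,0,0]
  ],
  "roll": [0.03,0,0,0,0]
}}

```text
time: 17.9
tool_pos: [0.5921, 0.1696, 0.0315]
tool_rot: [-0.002, 0.806, 0.592, -0.002]
ft_force: [-13.6, 3.1, 1.2]
width: 0.0215
grip_force: 60.0
```

```bash
python3 m5.py 6
```

```text
[0.5921 0.1696 0.0315] fwd mm 90.52 lat -0.16 yaw -17.47 tilt [-0.0025 -0.0025] F -13.88 [-13.6   3.1   1.2] M [ 0.668  2.517 -0.02 ] 17.9
[0.5922 0.1696 0.0315] fwd mm 90.53 lat -0.17 yaw -17.47 tilt [-0.0025 -0.0025] F -12.92 [-12.3   4.1   1.1] M [0.618 2.577 0.051] 17.95
[0.5921 0.1696 0.0315] fwd mm 90.53 lat -0.18 yaw -17.47 tilt [-0.0024 -0.0025] F -13.31 [-12.9   3.5   3.1] M [ 0.69   2.498 -0.061] 18.0
[0.5921 0.1696 0.0315] fwd mm 90.53 lat -0.19 yaw -17.47 tilt [-0.0025 -0.0025] F -13.38 [-13.2   2.7   1.5] M [0.756 2.523 0.019] 18.05
[0.5922 0.1696 0.0315] fwd mm 90.54 lat -0.18 yaw -17.47 tilt [-0.0024 -0.0024] F -14.05 [-13.5   4.    1.1] M [ 0.702  2.552 -0.022] 18.1
[0.5922 0.1696 0.0315] fwd mm 90.54 lat -0.19 yaw -17.47 tilt [-0.0024 -0.0025] F -13.84 [-13.7   2.7   1.9] M [ 0.664  2.535 -0.106] 18.15
```

Request:
{"method": "servo_tool", "body": {
  "delta_pos": [
    [0,0,0],
    [0,0,0],
    [0,0,0],
    [0,0,0],
    [0,0,0]
  ],
  "roll": [0,0,0,0,0]
}}

```text
time: 18.57
tool_pos: [0.5921, 0.1696, 0.0315]
tool_rot: [-0.002, 0.806, 0.591, -0.002]
ft_force: [-13.4, 4.1, 1.4]
width: 0.0218
grip_force: 60.0
```

Request:
{"method": "servo_tool", "body": {
  "delta_pos": [
    [0,-0.001,0],
    [0,-0.001,0],
    [0,-0.001,0],
    [0,-0.001,0],
    [0,-0.002,0]
  ],
  "roll": [0,0,0,0,0]
}}

```text
time: 18.98
tool_pos: [0.5905, 0.1701, 0.0328]
tool_rot: [0.001, 0.807, 0.591, 0.001]
ft_force: [0.7, -0.7, -1.4]
width: 0.022
grip_force: 60.0
```

Request:
{"method": "servo_tool", "body": {
  "delta_pos": [
    [0,-0.004,0],
    [0,-0.006,0],
    [0,-0.008,0],
    [0,-0.008,0],
    [0,-0.008,0]
  ],
  "roll": [0,0,0,0,0]
}}

```text
time: 19.4
tool_pos: [0.5561, 0.1809, 0.0323]
tool_rot: [0.0, 0.807, 0.591, 0.0]
ft_force: [-0.2, 0.6, -2.5]
width: 0.0215
grip_force: 60.0
```

Request:
{"method": "servo_tool", "body": {
  "delta_pos": [
    [0,-0.004,-0.02],
    [0,0,-0.03],
    [0,0,-0.03],
    [0,0,0],
    [0,0,0]
  ],
  "roll": [0,0,0,0,0]
}}

```text
time: 19.82
tool_pos: [0.554, 0.1824, 0.1149]
tool_rot: [0.001, 0.806, 0.591, 0.003]
ft_force: [-0.4, 0.3, -1.6]
width: 0.0216
grip_force: 60.0
```

```bash
python3 m5.py 2; python3 - <<'E'
from h import *
s=snapshot("wrist"); st=arm.get_state(); W=cloud(s); np.savez("p2.npz",W=W,c=s["color"]); cv2.imwrite("pics/p2.png",s["color"])
E
```

```text
[0.554  0.1824 0.1149] fwd mm 50.26 lat 0.67 yaw -17.51 tilt [0.001  0.0025] F -0.46 [-0.4  0.3 -1.6] M [-0.007  0.105 -0.039] 19.8167
[0.553  0.1821 0.1125] fwd mm 49.4 lat 0.04 yaw -17.51 tilt [0.0002 0.0006] F 0.18 [ 0.2  0.1 -1.4] M [-0.019 -0.017  0.006] 19.8667
```

View pics/p2.png

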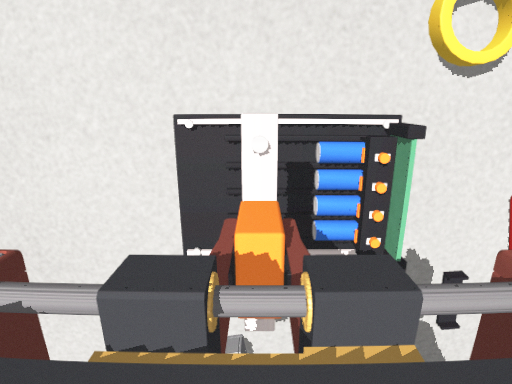

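All four tails stand in line at column 315 under the clips. I check the tails numerically, then return to the mat.

```bash
python3 m4.py p2.npz .5527 .1820 -17.48 | grep -v "bar\|rail"
```

```text
cell axis 596 ang 2.05 at [68. 36.]
   x range [0.0515 0.0884] zmax 0.025033324843174606
cell axis 545 ang 1.02 at [68.  12.2]
   x range [0.0512 0.0884] zmax 0.024889634226452385
cell axis 494 ang 3.65 at [ 68.2 -11.6]
   x range [0.0515 0.0876] zmax 0.02492768152903473
cell axis 461 ang 2.43 at [ 68.2 -34.8]
   x range [0.0512 0.0876] zmax 0.02453250319811815
plate top 661 ang -0.06 at [ 10.9 116.6]
[0.11511537 0.1192334 ] 0.047603826846799785
```

Request:
{"method": "servo_tool", "body": {
  "delta_pos": [
    [0,0,-0.02],
    [0,0,0],
    [0,0,0],
    [0,0,0],
    [0,0,0]
  ],
  "roll": [-5.6,-5.7,-5.7,-5.6,0]
}}

```text
time: 20.33
tool_pos: [0.5521, 0.1816, 0.1297]
tool_rot: [-0.001, 0.674, 0.739, -0.002]
ft_force: [0.5, -0.1, -2.2]
width: 0.0217
grip_force: 60.0
```

Request:
{"method": "servo_tool", "body": {
  "delta_pos": [
    [-0.035,-0.0008,0],
    [-0.035,-0.0008,0],
    [-0.035,-0.0008,0],
    [-0.035,-0.0008,0],
    [-0.035,-0.0008,0]
  ],
  "roll": [0,0,0,0,0]
}}

```text
time: 20.75
tool_pos: [0.5637, 0.0058, 0.1304]
tool_rot: [-0.001, 0.676, 0.737, -0.001]
ft_force: [1.1, 0.4, -1.7]
width: 0.0216
grip_force: 60.0
```

Request:
{"method": "servo_tool", "body": {
  "delta_pos": [
    [-0.035,-0.0008,0],
    [-0.035,-0.0008,0],
    [-0.035,-0.0008,0],
    [-0.035,-0.0008,0],
    [-0.033,-0.0008,0]
  ],
  "roll": [0,0,0,0,0]
}}

```text
time: 21.17
tool_pos: [0.575, -0.1672, 0.1303]
tool_rot: [-0.001, 0.677, 0.736, -0.001]
ft_force: [0.3, -0.4, -1.4]
width: 0.0218
grip_force: 60.0
```

Request:
{"method": "servo_tool", "body": {
  "delta_pos": [
    [0,0,0.02],
    [0,0,0.03],
    [0,0,0.02],
    [0,0,0],
    [0,0,0]
  ],
  "roll": [0,0,0,0,0]
}}

```text
time: 21.58
tool_pos: [0.5743, -0.165, 0.0596]
tool_rot: [-0.002, 0.676, 0.737, -0.001]
ft_force: [0.2, -0.6, -0.5]
width: 0.0217
grip_force: 60.0
```

```bash
python3 m5.py 5
```

```text
[ 0.5743 -0.165   0.0596] fwd mm 173.3 lat -324.86 yaw 4.95 tilt [-0.0025 -0.0011] F 0.38 [ 0.2 -0.6 -0.5] M [ 0.043 -0.004  0.004] 21.5833
[ 0.5756 -0.1653  0.0619] fwd mm 174.61 lat -324.75 yaw 4.99 tilt [-0.0007 -0.0003] F -0.67 [-0.6  0.2 -1. ] M [ 0.044 -0.031  0.007] 21.6333
[ 0.5764 -0.1655  0.0633] fwd mm 175.47 lat -324.74 yaw 5.02 tilt [0.0005 0.0002] F -0.23 [-0.1  0.5 -2. ] M [-0.028 -0.016  0.006] 21.6833
[ 0.5768 -0.1656  0.0641] fwd mm 175.89 lat -324.68 yaw 5.04 tilt [0.0012 0.0005] F -0.06 [-0.1 -0.1 -1.5] M [-0.059 -0.025 -0.005] 21.7333
[ 0.577  -0.1656  0.0644] fwd mm 176.08 lat -324.68 yaw 5.05 tilt [0.0015 0.0007] F 0.44 [ 0.3 -0.5 -1.6] M [-0.004 -0.009  0.014] 21.7833
```

Request:
{"method": "servo_tool", "body": {
  "delta_pos": [
    [0,0,0.012],
    [0,0,0.012],
    [0,0,0.008],
    [0,0,0.004],
    [0,0,0.002]
  ],
  "roll": [0,0,0,0,0]
}}

```text
time: 22.2
tool_pos: [0.575, -0.1652, 0.0223]
tool_rot: [-0.001, 0.675, 0.738, -0.001]
ft_force: [-0.2, 0.8, -1.5]
width: 0.0215
grip_force: 60.0
```

Request:
{"method": "servo_tool", "body": {
  "delta_pos": [
    [0,0,0],
    [0,0,0],
    [0,0,0],
    [0,0,0],
    [0,0,0]
  ],
  "roll": [0,0,0,0,0]
}}

```text
time: 22.62
tool_pos: [0.5762, -0.1656, 0.0248]
tool_rot: [0.0, 0.675, 0.738, 0.0]
ft_force: [0.0, 0.5, -1.1]
width: 0.022
grip_force: 60.0
```

Request:
{"method": "servo_tool", "body": {
  "delta_pos": [
    [0,0,0.001],
    [0,0,0.001],
    [0,0,0.001]
  ],
  "roll": [0,0,0]
}}

```text
time: 22.87
tool_pos: [0.5759, -0.1655, 0.0212]
tool_rot: [0.0, 0.675, 0.738, 0.0]
ft_force: [0.6, -0.7, -1.9]
width: 0.0217
grip_force: 60.0
```

```bash
python3 m5.py 5
```

```text
[ 0.5759 -0.1655  0.0212] fwd mm 175.05 lat -324.91 yaw 5.07 tilt [0.0001 0.    ] F 0.76 [ 0.6 -0.7 -1.9] M [-0.001  0.002 -0.004] 22.8667
[ 0.5758 -0.1655  0.0209] fwd mm 174.86 lat -324.89 yaw 5.07 tilt [-0.0002 -0.0001] F -0.78 [-0.9 -0.3 -1.6] M [ 0.002  0.012 -0.073] 22.9167
[ 0.5757 -0.1654  0.0209] fwd mm 174.82 lat -324.88 yaw 5.07 tilt [-0.0002 -0.0001] F 0.28 [ 0.1 -0.6 -1.7] M [ 0.065 -0.02   0.013] 22.9667
[ 0.5758 -0.1654  0.021 ] fwd mm 174.85 lat -324.87 yaw 5.07 tilt [-0.0002 -0.0001] F 0.13 [-0.  -0.5 -1.6] M [-0.001  0.015 -0.002] 23.0167
[ 0.5758 -0.1655  0.0211] fwd mm 174.93 lat -324.87 yaw 5.07 tilt [-0.0001 -0.    ] F 0.49 [ 0.4 -0.3 -1.4] M [ 0.005 -0.015 -0.034] 23.0667
```

Still hanging (−1.6 N); down until the weight goes.

Request:
{"method": "servo_tool", "body": {
  "delta_pos": [
    [0,0,0.0005],
    [0,0,0.0005],
    [0,0,0.0005],
    [0,0,0]
  ],
  "roll": [0,0,0,0]
}}

```text
time: 23.4
tool_pos: [0.5759, -0.1655, 0.0196]
tool_rot: [-0.0, 0.675, 0.738, -0.0]
ft_force: [0.1, -0.5, -0.7]
width: 0.0217
grip_force: 60.0
```

```bash
python3 m5.py 4
```

```text
[ 0.5759 -0.1655  0.0196] fwd mm 174.95 lat -324.87 yaw 5.07 tilt [-0.0001 -0.    ] F 0.3 [ 0.1 -0.5 -0.7] M [ 0.048 -0.053  0.017] 23.4
[ 0.5758 -0.1655  0.0196] fwd mm 174.94 lat -324.88 yaw 5.07 tilt [-0.0001 -0.    ] F -1.56 [-1.6  0.2 -1.6] M [ 0.04  -0.026 -0.026] 23.45
[ 0.5759 -0.1655  0.0197] fwd mm 174.99 lat -324.89 yaw 5.07 tilt [-0. -0.] F 0.28 [ 0.3  0.1 -1.6] M [-0.002 -0.054  0.031] 23.5
[ 0.5759 -0.1655  0.0197] fwd mm 175.02 lat -324.87 yaw 5.07 tilt [0. 0.] F -0.25 [-0.2  0.1 -0.9] M [-0.035  0.038  0.014] 23.55
```

Request:
{"method": "servo_tool", "body": {
  "delta_pos": [
    [0,0,0.0004],
    [0,0,0.0004],
    [0,0,0],
    [0,0,0]
  ],
  "roll": [0,0,0,0],
  "squeeze": 20
}}

```text
time: 23.88
tool_pos: [0.5761, -0.1656, 0.0195]
tool_rot: [0.0, 0.675, 0.738, 0.0]
ft_force: [-1.0, -0.0, 2.9]
width: 0.0219
grip_force: 20.0
```

```bash
python3 m5.py 4
```

```text
[ 0.5761 -0.1656  0.0195] fwd mm 175.22 lat -324.88 yaw 5.07 tilt [0.0003 0.0001] F -0.92 [-1.  -0.   2.9] M [0.14  0.335 0.013] 23.8833
[ 0.5761 -0.1656  0.0196] fwd mm 175.22 lat -324.89 yaw 5.07 tilt [0.0003 0.0001] F -1.84 [-1.7  0.6  3.2] M [0.146 0.3   0.037] 23.9333
[ 0.5761 -0.1656  0.0195] fwd mm 175.2 lat -324.9 yaw 5.07 tilt [0.0003 0.0001] F -1.93 [-2.  -0.1  4. ] M [0.143 0.327 0.031] 23.9833
[ 0.5761 -0.1656  0.0195] fwd mm 175.23 lat -324.91 yaw 5.07 tilt [0.0003 0.0001] F -1.27 [-1.2  0.6  4.2] M [0.205 0.389 0.049] 24.0333
```

Seated on the mat. I release and rise.

Request:
{"method": "servo_tool", "body": {
  "delta_pos": [
    [0,0,0],
    [0,0,0],
    [0,0,0],
    [0,0,0],
    [0,0,0]
  ],
  "roll": [0,0,0,0,0],
  "grip": 1
}}

```text
time: 24.45
tool_pos: [0.5758, -0.1655, 0.0186]
tool_rot: [-0.0, 0.675, 0.738, -0.0]
ft_force: [-0.7, 0.4, 0.0]
width: 0.0515
grip_force: 0.0
```

Request:
{"method": "servo_tool", "body": {
  "delta_pos": [
    [0,0,0],
    [0,0,0],
    [0,0,0],
    [0,0,0],
    [0,0,0]
  ],
  "roll": [0,0,0,0,0]
}}

```text
time: 24.87
tool_pos: [0.5759, -0.1655, 0.0189]
tool_rot: [0.0, 0.675, 0.738, 0.0]
ft_force: [0.3, 0.1, -0.3]
width: 0.0854
grip_force: 0.0
```

Request:
{"method": "servo_tool", "body": {
  "delta_pos": [
    [0,0,-0.02],
    [0,0,-0.03],
    [0,0,-0.035],
    [0,0,-0.035],
    [0,0,-0.035]
  ],
  "roll": [0,0,0,0,0]
}}

```text
time: 25.28
tool_pos: [0.5756, -0.1654, 0.1755]
tool_rot: [-0.0, 0.675, 0.738, -0.0]
ft_force: [1.3, -0.1, -0.7]
width: 0.0875
grip_force: 0.0
```

Request:
{"method": "servo_tool", "body": {
  "delta_pos": [
    [0.03,0,-0.03],
    [0.03,0,0],
    [0.03,0,0],
    [0,0,0],
    [0,0,0]
  ],
  "roll": [0,0,0,0,0]
}}

```text
time: 25.7
tool_pos: [0.568, -0.0752, 0.2038]
tool_rot: [0.0, 0.674, 0.739, 0.0]
ft_force: [-0.4, -0.3, -0.8]
width: 0.0879
grip_force: 0.0
```

```bash
python3 m3.py; python3 - <<'E'
from h import *
a=snapshot("wrist")["color"]; b=snapshot("scene")["color"]
im=np.hstack([cv2.resize(a,(400,300)),cv2.resize(b[120:340,120:440],(400,300))]); cv2.imwrite("pics/end.png",im)
E
```

```text
[ 0.56802216 -0.07519972  0.20379093] [3.50204926e-04 6.74194064e-01 7.38554145e-01 1.31344766e-04] 25.7
wrist orange 949 top 695 ((576.8680419921875, -164.30972290039062), (21.064334869384766, 43.37328338623047), 4.716231822967529) 0.06239563785085395 mean [ 0.5764793  -0.1631874   0.06229376]
bar 737 ((576.6251831054688, -162.01687622070312), (18.68393325805664, 133.97589111328125), 4.819713592529297) 0.014899835734976996
side orange 253 top 137 ((573.5807495117188, -164.91188049316406), (22.44428062438965, 45.82379913330078), 6.945619583129883) 0.06291580239078931 mean [ 0.57293319 -0.16359809  0.06264834]
bar 157 ((572.8826293945312, -165.52700805664062), (20.515090942382812, 139.93223571777344), 4.266016960144043) 0.015077947716456985
scene orange 405 top 136 ((578.7968139648438, -165.78982543945312), (23.1517333984375, 42.3281364440918), 0.6165383458137512) 0.06247979734299228 mean [ 0.57991361 -0.16568773  0.06213778]
bar 270 ((578.2232055664062, -167.12158203125), (22.096036911010742, 139.93295288085938), 5.046083927154541) 0.01460638859749197
```

View pics/end.png

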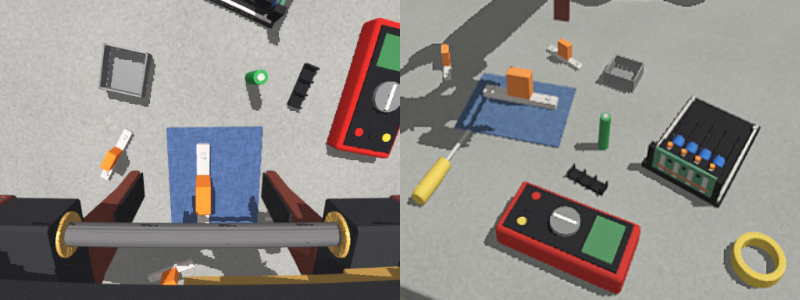

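The picture shows the straightedge flat on the mat, grip up ((203,185) left half, (520,88) right half). The cells are home under the clips at (697,148), and the bystanders are undisturbed.

```bash
python3 -c "
from bench import ticket
print(ticket.sign_off())"
```

```text
the job is handed in; nothing more can be done
None
```

The four cells are home against the circuit board, pressed for about a second with roughly 8 N beyond the clips' 5 N drag, the straightedge is back flat on the mat, grip up, and the job is handed in at about 26 s (no verdict was returned).

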